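# Open the ratchet bookend of the take-away box rail

## Task

Make room for a refill on the take-away box rail: with a fingertip press down the yellow release pad of the blue sliding bookend and, keeping it pressed, push the bookend back along its toothed bar, away from the boxes and lids, until its orange pointer stands over the green clip on the rail's edge. Then let the release spring up and leave the bookend there. Nothing is to be picked up: the boxes, the lids and everything else on the bench stay standing where they are.

Things in the scene. Friction and masses are not known exactly. Their poses are not given: they have to be found in the camera images.
- rail: Fixed aluminium tray, 460 x 156 mm, edges 14 mm high. Origin on the bench on its lengthwise centre line; +x is the way the bookend is pushed back (tray from x=-200 to +260 mm), z up. A 14 mm wide bar lies along y=0 with saw teeth (8 mm pitch, tops 30 mm above the bench) on the x>0 half. A 70 mm high end plate stands at x=-197 mm, by it boxes and lids.
- bookend (a joint): Slide of the blue bookend along the tray (m): 0 nearest the boxes, grows as it is pushed back along rail +x, end stop at 0.21. Friction about 2.5 N plus 8 N per m/s. The ratchet bars +x motion (up to 8 mm of play) unless the release is held down; towards the boxes it clicks along freely. Its holding plate (148 mm wide, 66 mm high) has its front at rail x = -0.100 + this value.
- release (a joint): Angle of the yellow rocker on the bookend (rad): 0 to about 0.12 at rest (the pawl may rest on a tooth's slope), ratchet free above 0.16, stop at 0.24. Springs back by itself; about 1.5 N to start and 3 N fully down, pressed in the middle of the pad.
- pad (a point): Middle of the yellow release pad's top, about 65 mm above the bench when up. Pad 40 mm along the rail, 36 mm across; rides on the bookend, open above; the push plate begins 23 mm from its middle on the rail +x side. Its outer (-x) end rises a little at rest, lowers when pressed. Ratchet free when the middle has sunk 10 mm (stop at 15), or 7 mm (stop at 10) at the end by the push plate.
- push_face (a point): Middle of the face, looking to rail -x, of the blue upright push plate on the bookend, 94 mm above the bench. Plate 56 mm across the rail, from 72 to 116 mm above the bench, just beyond the pad. A finger that presses the pad pushes here towards rail +x.
- pointer (a point): Middle of the orange pointer (4 mm wide along the rail, 30 mm above the bench) that sticks out from the bookend on the rail's -y edge, 43.5 mm behind the push face along the rail (to -x).
- clip: Fixed green clip on the rail's -y edge: 20 mm along the rail, 12 mm across, top 24 mm above the bench, so that the pointer passes freely over it. Origin under its centre, axes as the rail's.
- boxes_mid (a point): Centre of a standing stack of black nested take-away boxes, 63 x 52 x 75 mm high, loose on the tray at the end plate.
- lids_mid (a point): Centre of a standing stack of white lids, 54 x 52 x 70 mm high, loose on the tray at the end plate.
- sauce: Red sauce bottle, 52 mm across, 130 mm high, loose on the bench, origin under it. Leave alone.
- spice_a: Amber spice jar with black cap, 48 mm across, 95 mm high, loose, origin under it. Leave alone.
- spice_b: Red-brown spice jar with white cap, 48 mm across, 95 mm high, loose, origin under it. Leave alone.
- tub: White tub, 84 mm across, 65 mm high, loose, origin under it. Leave alone.
- ramekin: White ceramic bowl, 76 mm across, 45 mm high, loose, origin under it. Leave alone.
- spatula: Spatula lying on the bench, 250 mm long, loose. Leave alone.

How it is judged:
On the way, in this order (a step that is already met when the one before it is completed fails the run):
1. the yellow release is pressed down far enough to free the ratchet (value of joint release above 0.16 rad), for 0.1 s.
2. the bookend is pushed back to where its pointer stands over the green clip (x of pointer in the frame of clip between -0.011 and 0.011 m), for 0.1 s.
At the end, for the whole second after the job is handed in: The orange pointer's middle is within 11 mm of the green clip's middle along the rail, the bookend is at rest with its release sprung up (below 0.155 rad), the boxes and lids are within 15 mm and the other things within 30 mm of where they stood (all of step 2 and value of joint release below 0.155 rad and velocity of joint bookend between -0.01 and 0.01 m/s and distance of each of boxes_mid, lids_mid from where it was at the start of the episode below 0.015 m and distance of each of sauce, spice_a, spice_b, tub, ramekin, spatula from where it was at the start of the episode below 0.03 m); the robot touches nothing.
It fails at once if the boxes or the lids are lifted, knocked over or shoved by more than 15 mm (distance of any of boxes_mid, lids_mid from where it was at the start of the episode above 0.015 m).
It fails at once if another thing on the bench is lifted, knocked over or moved by more than 30 mm (distance of any of sauce, spice_a, spice_b, tub, ramekin, spatula from where it was at the start of the episode above 0.03 m or angle between any of sauce, spice_a, spice_b, tub, ramekin's own z axis and vertical above 0.5 rad).
It also fails if it takes over 42 s, if anything falls off the work surface, if the arm or the gripper's body presses on something with over 40 N, if the wrist force passes 120 N, or if a joint passes its speed limit or range.

## Robot

A 7-joint arm with a two-finger parallel gripper is mounted at the origin on the work surface. World frame = base frame: x ahead of the robot, y to its left, z up, the work surface at z = 0. Lengths are in m, angles in rad, forces in N, time in s.
With the tool pointing down it reaches from about 0.425 to 0.925 m from the base axis. Payload 6.8 kg.
Tool frame: the origin (TCP) lies midway between the tips of the shut fingers; the grasp point (between the pads) lies 19 mm behind it; z points along the fingers, y is the direction in which the jaws open and shut (so a half turn about z gives the same grasp; the last joint's range is limited). The gripper opens to 85 mm and grips with 20 to 120 N. Pads are 22 mm wide; open, the fingers measure 114 mm over their backs; the gripper's body (76 mm by 85 mm) begins 54 mm behind the grasp point. The pads swing forward as they close: fully open they stand 13 mm farther back than shut.
Start: joints at [1.203, 0.477, 0.022, 1.555, -0.011, 1.109, -0.083], TCP at [0.173, -0.652, 0.205] pointing down, gripper open.
Joint ranges: [-2.96, 2.96], [-0.34, 2.1], [-1.41, 1.46], [0.24, 2.44], [-1.37, 4.51], [0.17, 1.92], [-2.96, 2.96]. Speed limits (rad/s): [2.39, 2.39, 3.14, 3.14, 3.14, 3.14, 3.14].

## Interface

Orientations are given as a unit quaternion [x, y, z, w].
In Python, from plant import status, viewer, hand_in gives the robot as it stands. The module is installed in compiled form; this text tells all that it offers.
- The arm moves only by the shell command python3 -m handwheel 'ROWS'. ROWS is JSON, a list of rows, each a list of 7 numbers: the shift along the tool's x, y, z in cm, then the turn, a rotation vector about the tool's x, y, z in degrees, then the finger opening in cm, from 0 to 8.54. A call has 1 to 20 rows; each row shifts and turns the commanded pose from where the row before left it, along the tool's axes as they then stand; what a row does not reach is not made up. A row lasts 1/12 s, in which the tool goes at most 41.7 mm and 7.16 degrees, less where a joint would pass 70% of its speed; a pose out of reach is approached as far as the arm can. A call is refused whole if a number of a shift passes 4.17 or a number of a turn 7.16, either way. A call with a gripper value outside its range is refused whole. The fingers move at their own pace and stop on an object; the grip force is fixed at half the most. Time passes only in rows, so rows that do not move let the fingers close. It gives the time, the measured TCP pose, the force and the opening at its end, in the units of the state.
- status.get_obs(): the state, without advancing time (a new reading comes with each control period).
- viewer.capture(name): name is "scene" or "top"; returns a dict with "image" (400x640x3 uint8, blue, green, red), "range_z" (400x640 float32, m along the optical axis (not along the pixel's ray), 0 where there is no reading), "fx", "fy", "cx", "cy" (pixels), "R" (3x3) and "t" (3): a world point X has camera coordinates R X + t. Camera axes: x right, y down, z forward; pixel columns grow to the right and rows downward; lengths in m; the calibration is good to about 2 mm. A picture is of the moment at which its call begins.
- hand_in(): hands the job in, once; it reports no verdict.
The state is a dict: "time_s": time; "q": joint angles; "joint_vel": joint speeds; "joint_efforts": joint torques, N m; "position": TCP position; "eef_rot": TCP orientation; "contact_force": force on the tool from outside, world axes, zero at the start; "moment": the same for the moment, N m; "gripper_width": finger opening in m.
Only numpy, scipy, OpenCV 4.12 (cv2) and the standard library are available. Lean on these libraries where they do the work, as an engineer would, in place of code of your own. Each camera call takes 0.05 s, during which the arm holds its last target. There are 200 camera calls.

## Working session

There is one attempt and no reset: what is moved stays moved. The work goes in short steps, Python scripts to look and compute and a shell command to move; the robot and the scene stay as the last step left them, time stands still between calls to the robot, and variables do not carry over. Pictures are saved under pics/ and viewed, about 8 in all and at most 12, crops included, and the job is handed in when it is done.

```bash
mkdir -p pics; cat > h.py <<'E'
import numpy as np,cv2,json
from plant import status,viewer
def cap(n,f):
    d=viewer.capture(n); cv2.imwrite('pics/'+f+'.png',d['image']); np.savez('pics/'+f,**d); return d
def P(d,u,v,z=None):
    z=d['range_z'][int(v),int(u)] if z is None else z
    c=np.array([(u-d['cx'])/d['fx']*z,(v-d['cy'])/d['fy']*z,z]); return d['R'].T@(c-d['t'])
def cloud(d):
    v,u=np.mgrid[:400,:640]; z=d['range_z']
    c=np.stack([(u-d['cx'])/d['fx']*z,(v-d['cy'])/d['fy']*z,z],-1); return (c-d['t'])@d['R']
E
python3 - <<'E'
from h import *
o=status.get_obs(); print(o['time_s'],o['position'],o['eef_rot'],o['contact_force'],o['gripper_width'])
a=cap('scene','s0');b=cap('top','t0')
for d in(a,b):print(-d['R'].T@d['t'])
E
```

```text
0.0 [ 0.17317679 -0.65173165  0.20401281] [ 9.91574182e-01  1.29536804e-01 -2.02951768e-04 -9.03707278e-04] [-0.60874235  0.90965342 -0.06894083] 0.0847556032468577
[1.20636192 0.11496272 0.59859002]
[0.43325806 0.03492172 0.77455531]
```

View pics/s0.png

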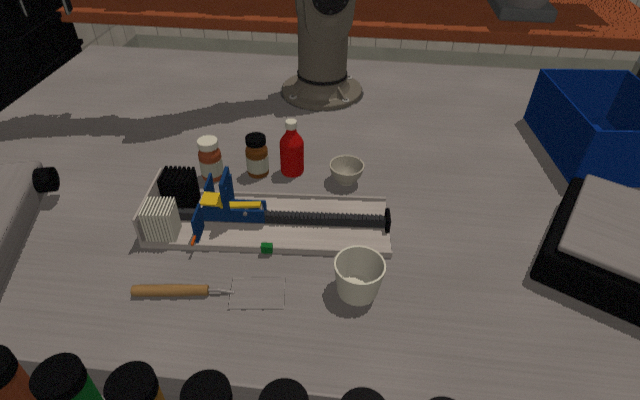

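View pics/t0.png

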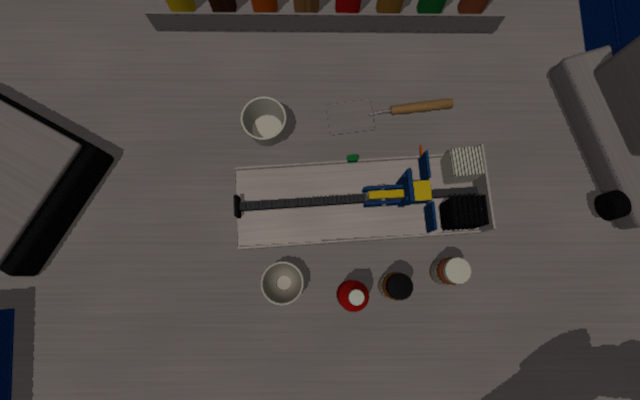

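The scene view has the pad at about (210,200), the pointer at (193,240) and the clip at (267,248). The top view has the pad at (422,190), the push plate at (408,185), the pointer at (421,150) and the clip at (353,158).

```bash
python3 - <<'E'
from h import *
for n in('t0','s0'):
    d=dict(np.load(f'pics/{n}.npz')); hsv=cv2.cvtColor(d['image'],cv2.COLOR_BGR2HSV); C=cloud(d)
    def seg(nm,lo,hi,box,zr=(0,.2)):
        m=cv2.inRange(hsv,np.array(lo),np.array(hi))>0; b=np.zeros_like(m); b[box[1]:box[3],box[0]:box[2]]=1
        m&=b&(C[...,2]>zr[0])&(C[...,2]<zr[1]); p=C[m]; 
        if len(p): v,u=np.where(m); print(n,nm,len(p),'px',u.mean().round(1),v.mean().round(1),'med',np.median(p,0).round(4),'min',p.min(0).round(3),'max',p.max(0).round(3))
        else: print(n,nm,0)
    bx=(340,130,450,240) if n=='t0' else (180,160,290,265)
    seg('yellow hi',(20,120,80),(35,255,255),bx,(.052,.085))
    seg('yellow lo',(20,120,80),(35,255,255),bx,(.02,.052))
    seg('orange',(3,120,80),(17,255,255),bx)
    seg('green',(45,100,40),(85,255,255),bx)
    seg('blue>.09',(100,120,30),(125,255,255),bx,(.085,.13))
    seg('blue plate',(100,120,30),(125,255,255),bx,(.05,.07))
d=dict(np.load('pics/t0.npz'));C=cloud(d)
# tray corners / bar ends
for u,v in((237,168),(238,246),(492,228),(486,148),(250,205),(360,200)): print((u,v),C[v,u].round(4))
# bar: dark pixels x 250..360, z 15-35mm
m=np.zeros((400,640),bool); m[190:215,250:362]=1; m&=(C[...,2]>.02)&(C[...,2]<.04); p=C[m]
vx,vy,x0,y0=cv2.fitLine(p[:,:2].astype(np.float32),cv2.DIST_HUBER,0,.01,.01).ravel(); print('bar',vx,vy,x0,y0,np.degrees(np.arctan2(vy,vx)),p[:,2].max())
cv2.imwrite('pics/z.png',np.hstack([cv2.resize(d['image'][130:240,340:450],(400,400),interpolation=2),cv2.resize(np.load('pics/s0.npz')['image'][160:270,180:290],(400,400),interpolation=2)]))
E
```

```text
t0 yellow hi 348 px 419.4 190.6 med [ 0.584  -0.1494  0.0599] min [ 0.567 -0.166  0.052] max [ 0.603 -0.057  0.075]
t0 yellow lo 279 px 388.1 193.3 med [ 0.582  -0.0912  0.0487] min [ 0.573 -0.177  0.021] max [ 0.613 -0.055  0.052]
t0 orange 22 px 420.6 149.7 med [ 0.6717 -0.159   0.0317] min [ 0.661 -0.169  0.   ] max [ 0.679 -0.157  0.034]
t0 green 62 px 352.1 157.5 med [ 0.6563 -0.0293  0.0237] min [ 0.65  -0.039  0.015] max [ 0.662 -0.02   0.027]
t0 blue>.09 300 px 407.9 187.0 med [ 0.5808 -0.1143  0.1126] min [ 0.555 -0.121  0.085] max [ 0.61  -0.108  0.119]
t0 blue plate 296 px 426.6 190.8 med [ 0.563  -0.1625  0.0637] min [ 0.515 -0.171  0.05 ] max [ 0.657 -0.108  0.07 ]
s0 yellow hi 269 px 211.0 199.2 med [ 0.5922 -0.1479  0.0591] min [ 0.562 -0.168  0.052] max [ 0.61  -0.058  0.062]
s0 yellow lo 222 px 243.6 203.8 med [ 0.5859 -0.0861  0.0479] min [ 0.527 -0.168  0.023] max [ 0.594 -0.056  0.052]
s0 orange 105 px 216.9 188.8 med [ 0.4698 -0.1756  0.0328] min [ 0.423 -0.21   0.002] max [ 0.684 -0.025  0.061]
s0 green 110 px 266.1 247.6 med [ 0.6653 -0.03    0.0206] min [ 0.655 -0.04   0.007] max [ 0.669 -0.02   0.025]
s0 blue>.09 243 px 224.6 182.3 med [ 0.5949 -0.1146  0.1047] min [ 0.562 -0.123  0.085] max [ 0.618 -0.108  0.117]
s0 blue plate 290 px 208.5 201.3 med [ 0.6089 -0.1605  0.0613] min [ 0.519 -0.173  0.05 ] max [ 0.663 -0.108  0.07 ]
(237, 168) [0.6374 0.1899 0.0145]
(238, 246) [0.4896 0.1836 0.0077]
(492, 228) [ 0.5172 -0.2687  0.0654]
(486, 148) [ 0.6833 -0.2961  0.0017]
(250, 205) [0.5636 0.1607 0.0269]
(360, 200) [ 0.573  -0.0425  0.03  ]
bar 0.070366316 -0.9975212 0.5698979 0.05807156 -85.964966 0.03307310541442966
```

View pics/z.png

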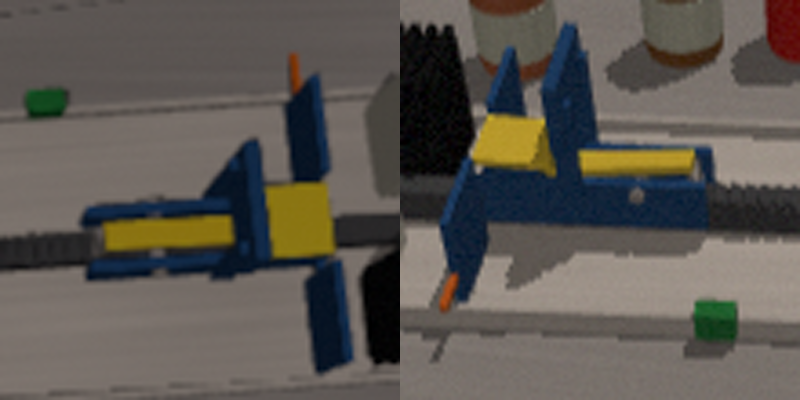

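Rail +x runs along world (-0.070, 0.998), and the pointer is about 130 mm short of the clip. I'll shut the fingers and turn the tool's x axis along the rail.

```bash
python3 -m handwheel '[[0,0,0,0,0,-6.6,0],[0,0,0,0,0,-6.6,0],[0,0,0,0,0,-6.6,0],[0,0,0,0,0,-6.6,0],[0,0,0,0,0,-6.6,0],[0,0,0,0,0,-6.6,0],[0,0,0,0,0,-6.6,0],[0,0,0,0,0,-6.6,0],[0,0,0,0,0,-6.6,0],[0,0,0,0,0,-6.6,0],[0,0,0,0,0,-6.6,0],[0,0,0,0,0,-6.6,0],[0,0,0,0,0,0,0]]'
cat > g.py <<'E'
import sys
from h import *
from scipy.spatial.transform import Rotation as Ro
o=status.get_obs(); R=Ro.from_quat(o['eef_rot']).as_matrix(); p=np.array(o['position'])
ex=np.array([-.0704,.9975,0]); ey=np.array([-.9975,-.0704,0])
s,y,z=map(float,sys.argv[1:4]); T=s*ex+y*ey+[0,0,z]
print('t',o['time_s'],'s,y,z',(p@ex).round(4),(p@ey).round(4),p[2].round(4),'F',np.round(o['contact_force'],1),'tool x yaw',np.degrees(np.arctan2(R[1,0],R[0,0])).round(2),'tilt',R[2].round(3))
print('tool shift cm',(R.T@(T-p)*100).round(2))
E
python3 g.py -.178 -.5726 .12
```

```text
time_s: 1.18
position: [0.1731, -0.6521, 0.2044]
eef_rot: [0.68, 0.733, 0.0, -0.0]
contact_force: [-0.4, -0.1, -0.1]
gripper_width: 0.0004
t 1.1833 s,y,z -0.6626 -0.1268 0.2044 F [-0.4 -0.1 -0.1] tool x yaw 94.3 tilt [ 0.001 -0.    -1.   ]
tool shift cm [48.25 44.8   8.49]
```

```bash
python3 -m handwheel '[[2.4,2.24,0,0,0,0,0],[2.4,2.24,0,0,0,0,0],[2.4,2.24,0,0,0,0,0],[2.4,2.24,0,0,0,0,0],[2.4,2.24,0,0,0,0,0],[2.4,2.24,0,0,0,0,0],[2.4,2.24,0,0,0,0,0],[2.4,2.24,0,0,0,0,0],[2.4,2.24,0,0,0,0,0],[2.4,2.24,0,0,0,0,0],[2.4,2.24,0,0,0,0,0],[2.4,2.24,0,0,0,0,0],[2.4,2.24,0,0,0,0,0],[2.4,2.24,0,0,0,0,0],[2.4,2.24,0,0,0,0,0],[2.4,2.24,0,0,0,0,0],[2.4,2.24,0,0,0,0,0],[2.4,2.24,0,0,0,0,0],[2.4,2.24,0,0,0,0,0],[0,0,0,0,0,0,0]]'
python3 g.py -.178 -.5726 .09
```

```text
time_s: 2.85
position: [0.5693, -0.1592, 0.2053]
eef_rot: [0.679, 0.734, 0.003, -0.0]
contact_force: [0.3, 0.7, 0.3]
gripper_width: -0.0001
t 2.85 s,y,z -0.1989 -0.5566 0.2053 F [0.3 0.7 0.3] tool x yaw 94.4 tilt [ 0.004  0.003 -1.   ]
tool shift cm [ 2.04  1.57 11.54]
```

```bash
python3 -m handwheel '[[1,0.8,0,0,0,0,0],[0.9,0.8,0,0,0,0,0],[0,0,2,0,0,0,0],[0,0,2,0,0,0,0],[0,0,2,0,0,0,0],[0,0,2,0,0,0,0],[0,0,2,0,0,0,0],[0,0,1.5,0,0,0,0],[0,0,0,0,0,0,0]]'
python3 g.py -.179 -.5726 .055
python3 - <<'E'
from h import *
a=cap('scene','s1');b=cap('top','t1')
cv2.imwrite('pics/z1.png',np.hstack([cv2.resize(b['image'][130:240,340:450],(400,400),interpolation=2),cv2.resize(a['image'][150:260,160:270],(400,400),interpolation=2)]))
E
```

```text
time_s: 3.6
position: [0.5775, -0.1474, 0.0867]
eef_rot: [0.682, 0.731, -0.002, -0.002]
contact_force: [-0.1, 0.5, 0.1]
gripper_width: 0.0
t 3.6 s,y,z -0.1877 -0.5657 0.0867 F [-0.1  0.5  0.1] tool x yaw 93.93 tilt [ 0.001 -0.006 -1.   ]
tool shift cm [0.86 0.71 3.16]
```

View pics/z1.png

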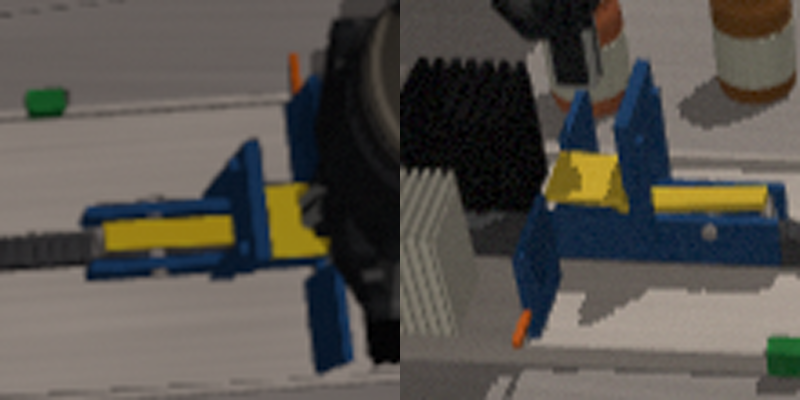

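The tip is just above the pad's outer half, at about (426,186) in the top view and (208,173) in the scene view. I'll project the reported TCP into both to check.

```bash
python3 - <<'E'
from h import *
ex=np.array([-.0704,.9975,0]); ey=np.array([-.9975,-.0704,0])
for n in('s1','t1'):
    d=dict(np.load(f'pics/{n}.npz'))
    pr=lambda X:(lambda c:(d['fx']*c[0]/c[2]+d['cx'],d['fy']*c[1]/c[2]+d['cy']))(d['R']@X+d['t'])
    print(n,'tcp',np.round(pr(np.array([.5775,-.1474,.0867])),1))
    C=cloud(d);u0,v0=pr(np.array([.5775,-.1474,.0867]));u0,v0=int(u0),int(v0)
    hsv=cv2.cvtColor(d['image'],cv2.COLOR_BGR2HSV)
    m=cv2.inRange(hsv,np.array([20,120,80]),np.array([35,255,255]))>0
    m&=(C[...,2]>.045)&(C@ex<-.158)&(C@ex>-.23)
    p=C[m];print('pad n',len(p),'s',np.percentile(p@ex,[1,50,99]).round(4),'y',np.percentile(p@ey,[1,50,99]).round(4),'z',np.percentile(p[:,2],[1,50,99]).round(4))
    q=C[(C[...,2]>.07)&(C[...,2]<.16)&(abs(C@ex+.1877)<.03)&(abs(C@ey+.566)<.035)&(hsv[...,1]<110)]
    if len(q): print('finger',len(q),'s',np.percentile(q@ex,[2,98]).round(4),'y',np.percentile(q@ey,[2,98]).round(4),'zmin',q[:,2].min().round(4))
E
```

```text
s1 tcp [211. 183.]
pad n 267 s [-0.2067 -0.1891 -0.1682] y [-0.5961 -0.5815 -0.5594] z [0.0507 0.059  0.0618]
finger 230 s [-0.1979 -0.1748] y [-0.5964 -0.5603] zmin 0.1124
t1 tcp [424.3 191.5]
pad n 231 s [-0.2019 -0.1852 -0.1582] y [-0.5907 -0.5692 -0.5543] z [0.0478 0.0599 0.1242]
finger 93 s [-0.1816 -0.1609] y [-0.578  -0.5459] zmin 0.0782
```

```bash
python3 -m handwheel '[[0.4,0.4,0,0,0,0,0],[0.3,0.4,0.5,0,0,0,0],[0,0,0.6,0,0,0,0],[0,0,0.6,0,0,0,0],[0,0,0.4,0,0,0,0],[0,0,0.3,0,0,0,0],[0,0,0,0,0,0,0]]'
python3 g.py -.180 -.574 .052
```

```text
time_s: 4.28
position: [0.5868, -0.1397, 0.065]
eef_rot: [0.682, 0.732, -0.0, -0.001]
contact_force: [0.2, -0.5, -0.3]
gripper_width: -0.0001
t 4.2833 s,y,z -0.1806 -0.5755 0.065 F [ 0.2 -0.5 -0.3] tool x yaw 94.07 tilt [ 0.    -0.002 -1.   ]
tool shift cm [ 0.06 -0.15  1.3 ]
```

```bash
for r in 1 ; do python3 -m handwheel '[[0,0,0.4,0,0,0,0],[0,0,0.3,0,0,0,0],[0,0,0,0,0,0,0]]'; done
python3 -m handwheel '[[0,0,0.3,0,0,0,0],[0,0,0,0,0,0,0]]'
python3 g.py -.180 -.574 .052
```

```text
time_s: 4.53
position: [0.5871, -0.1396, 0.0584]
eef_rot: [0.681, 0.732, -0.0, -0.0]
contact_force: [-0.5, 0.1, -0.5]
gripper_width: 0.0002
time_s: 4.7
position: [0.5873, -0.1396, 0.0556]
eef_rot: [0.681, 0.732, -0.0, -0.0]
contact_force: [-0.0, -0.9, 0.8]
gripper_width: 0.0003
t 4.7 s,y,z -0.1806 -0.576 0.0556 F [-0.  -0.9  0.8] tool x yaw 94.09 tilt [ 0. -0. -1.]
tool shift cm [ 0.06 -0.21  0.36]
```

```bash
python3 -m handwheel '[[0,0,0.3,0,0,0,0],[0,0,0,0,0,0,0]]' | grep -E 'pos|force'
python3 -m handwheel '[[0,0,0.2,0,0,0,0],[0,0,0,0,0,0,0]]'| grep -E 'pos|force'
python3 -m handwheel '[[0,0,0.2,0,0,0,0],[0,0,0,0,0,0,0]]'| grep -E 'pos|force'
python3 - <<'E'
from h import *
a=cap('scene','s2')
cv2.imwrite('pics/z2.png',cv2.resize(a['image'][150:260,170:280],(600,600),interpolation=2))
E
```

```text
position: [0.5873, -0.1396, 0.0526]
contact_force: [-0.5, 0.2, -0.3]
position: [0.5874, -0.1395, 0.0507]
contact_force: [-1.4, 0.2, 0.5]
position: [0.5874, -0.1396, 0.0487]
contact_force: [0.7, -0.6, 0.1]
```

View pics/z2.png

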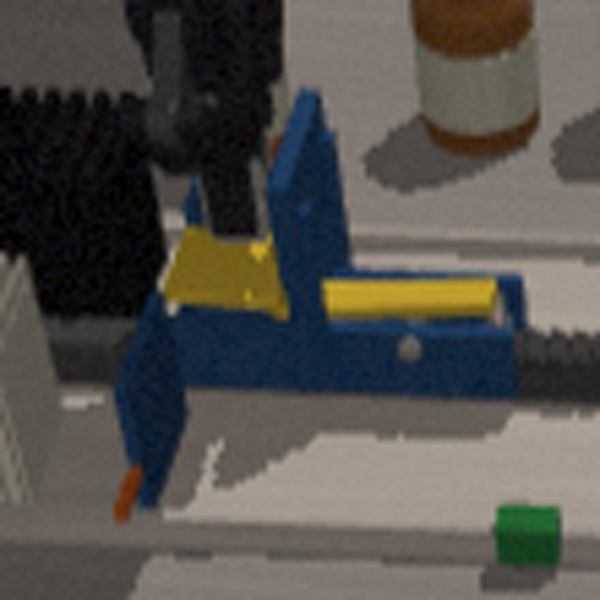

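The tip ends at about (213,193), right at the pad's far edge, with no force and no visible sinking. I'll check the depth there.

```bash
python3 - <<'E'
from h import *
d=cap('top','t2'); s=dict(np.load('pics/s2.npz'))
ex=np.array([-.0704,.9975,0]); ey=np.array([-.9975,-.0704,0])
f=lambda p:np.round([p@ex,p@ey,p[2]],4)
for v in range(172,206,2):
    print(v,[(u,*f(P(s,u,v)),tuple(s['image'][v,u])[:]) for u in (209,213,217)] if 0 else [ (u,*map(float,f(P(s,u,v))),int(s['image'][v,u].max())) for u in(209,213,217)])
pr=lambda X:(lambda c:(s['fx']*c[0]/c[2]+s['cx'],s['fy']*c[1]/c[2]+s['cy']))(s['R']@X+s['t'])
T=np.array([.5874,-.1396,.0487])
for dy in(-.0145,0,.0145):print(dy,np.round(pr(T+dy*ey),1))
cv2.imwrite('pics/z3.png',cv2.resize(d['image'][130:240,340:450],(500,500),interpolation=2))
E
```

```text
172 [(209, -0.1682, -0.6241, 0.156, 15), (213, -0.1719, -0.5919, 0.1321, 20), (217, -0.1685, -0.5802, 0.1236, 18)]
174 [(209, -0.1682, -0.6257, 0.1531, 16), (213, -0.172, -0.5935, 0.1289, 13), (217, -0.1682, -0.5831, 0.1213, 21)]
176 [(209, -0.1685, -0.6267, 0.1496, 13), (213, -0.1685, -0.6061, 0.1341, 18), (217, -0.1675, -0.5873, 0.12, 27)]
178 [(209, -0.1688, -0.6275, 0.1461, 19), (213, -0.168, -0.6092, 0.1322, 19), (217, -0.168, -0.5873, 0.1155, 31)]
180 [(209, -0.1726, -0.6181, 0.1345, 18), (213, -0.1682, -0.6105, 0.1289, 16), (217, -0.1695, -0.5847, 0.109, 80)]
182 [(209, -0.1765, -0.6086, 0.1227, 12), (213, -0.1693, -0.6091, 0.1234, 9), (217, -0.1707, -0.5827, 0.1029, 79)]
184 [(209, -0.183, -0.5915, 0.1046, 19), (213, -0.1756, -0.5919, 0.1053, 18), (217, -0.1708, -0.5841, 0.0994, 81)]
186 [(209, -0.184, -0.5903, 0.0991, 21), (213, -0.1773, -0.5887, 0.0981, 24), (217, -0.1718, -0.5831, 0.0939, 82)]
188 [(209, -0.1845, -0.5909, 0.0949, 16), (213, -0.1773, -0.5906, 0.095, 16), (217, -0.1718, -0.585, 0.0908, 82)]
190 [(209, -0.1855, -0.59, 0.0895, 18), (213, -0.1778, -0.591, 0.090
[... 224 characters left out ...]
, 0.0744, 95), (217, -0.174, -0.5838, 0.0756, 139)]
196 [(209, -0.1934, -0.573, 0.061, 116), (213, -0.1865, -0.5709, 0.0596, 118), (217, -0.1795, -0.569, 0.0584, 193)]
198 [(209, -0.1923, -0.5784, 0.0606, 118), (213, -0.1852, -0.5769, 0.0597, 117), (217, -0.1786, -0.5738, 0.0575, 116)]
200 [(209, -0.1919, -0.5814, 0.0583, 118), (213, -0.1841, -0.582, 0.0591, 119), (217, -0.1767, -0.5814, 0.059, 116)]
202 [(209, -0.1906, -0.5872, 0.0583, 117), (213, -0.1828, -0.5877, 0.0591, 116), (217, -0.1758, -0.5862, 0.0582, 118)]
204 [(209, -0.1889, -0.5938, 0.0592, 121), (213, -0.1814, -0.5939, 0.0596, 117), (217, -0.1747, -0.5915, 0.0579, 121)]
-0.0145 [214.6 207.3]
0 [216.3 202.3]
0.0145 [217.9 197.4]
```

View pics/z3.png

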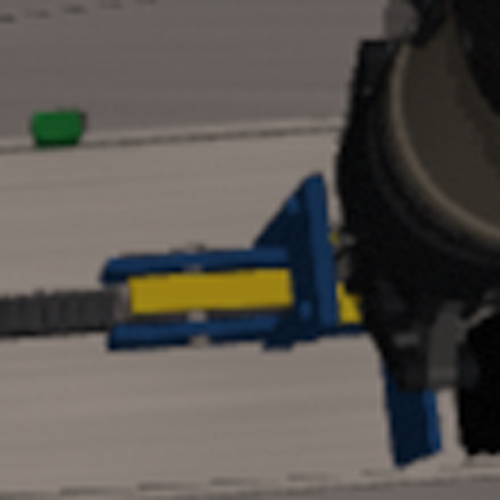

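The finger's visible lower end is at about z=0.08, while the reported TCP is 0.049, which fits the absence of force. I need a wider look before going lower, to check the gripper body's clearance over the plate.

```bash
python3 - <<'E'
from h import *
s=dict(np.load('pics/s2.npz')); C=cloud(s)
ex=np.array([-.0704,.9975,0]); ey=np.array([-.9975,-.0704,0])
for u in (204,212,220,228,236,244): print(u,[(v,*[round(float(x)*1000) for x in (C[v,u]@ex,C[v,u]@ey,C[v,u,2])]) for v in range(100,200,8)])
im=cv2.resize(s['image'][80:220,150:290],(600,600),interpolation=2); im=cv2.convertScaleAbs(im,alpha=2.2); cv2.imwrite('pics/z4.png',im)
print(s['image'][194:197,205:222].max(-1))
E
```

```text
204 [(100, -161, -612, 281), (108, -162, -612, 268), (116, -167, -606, 251), (124, -167, -611, 239), (132, -169, -613, 226), (140, -171, -613, 211), (148, -173, -612, 196), (156, -173, -619, 185), (164, -176, -618, 168), (172, -172, -637, 165), (180, -186, -605, 124), (188, -207, -553, 64), (196, -203, -572, 60)]
212 [(100, -151, -602, 277), (108, -152, -605, 265), (116, -156, -600, 248), (124, -156, -606, 237), (132, -158, -606, 222), (140, -160, -608, 208), (148, -167, -591, 181), (156, -167, -597, 169), (164, -170, -596, 152), (172, -179, -575, 119), (180, -169, -613, 131), (188, -179, -591, 95), (196, -189, -569, 58)]
220 [(100, -143, -589, 270), (108, -150, -570, 246), (116, -146, -591, 243), (124, -146, -595, 231), (132, -148, -596, 217), (140, -161, -557, 176), (148, -168, -541, 148), (156, -163, -566, 148), (164, -168, -555, 123), (172, -204, -445, 22), (180, -163, -589, 113), (188, -161, -603, 105), (196, -163, -603, 87)]
228 [(100, -261, -78, 1), (108, -253, -120, -1), (116, -245, -161, -2), (124, -237, -205, -1), (132, -227, -250, 3), (140, -222, -280, -2), (148, -215, -31
[... 255 characters left out ...]
44, -1), (140, -202, -279, -2), (148, -195, -317, 0), (156, -189, -352, 0), (164, -184, -380, -2), (172, -179, -409, -4), (180, -172, -443, 0), (188, -168, -469, -1), (196, -161, -502, 4)]
244 [(100, -217, -72, 0), (108, -209, -118, -1), (116, -202, -162, 0), (124, -195, -205, 0), (132, -189, -239, -3), (140, -183, -278, -2), (148, -176, -315, -1), (156, -170, -350, 0), (164, -166, -379, -2), (172, -160, -410, -2), (180, -155, -440, -2), (188, -150, -469, -1), (196, -144, -504, 7)]
[[114 116 113 115 104 102  98  96  95  99  99 140 139 137 147  59  64]
 [119 117 115 116 115 116 116 116 117 114 123 195 191 190 112  58  60]
 [117 116 118 116 116 113 116 116 118 113 120 174 193 168 116  66  65]]
```

View pics/z4.png

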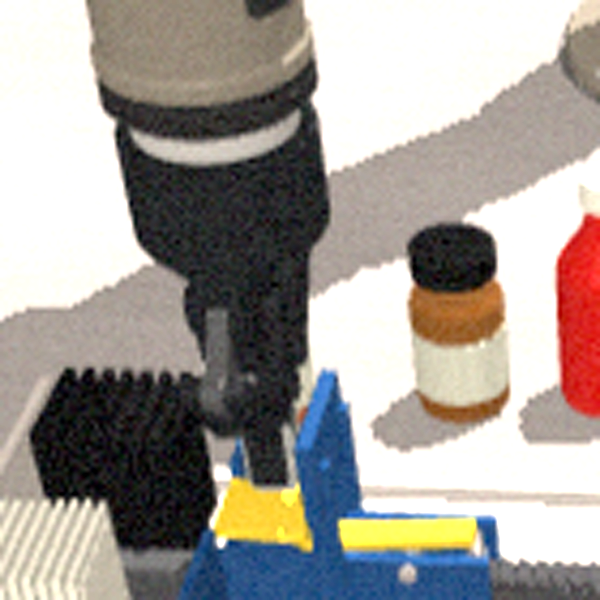

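The visible finger tip ends at about z≈0.08, and its side face is at y=-0.590, which matches. So the real tip stands roughly 25 mm above the reported TCP and hasn't touched yet. I'll step down while watching the force and the tip.

```bash
cat > k.py <<'E'
from h import *
import sys
from plant import status
d=cap('scene',sys.argv[1]); C=cloud(d); o=status.get_obs()
ex=np.array([-.0704,.9975,0]); ey=np.array([-.9975,-.0704,0])
p=np.array(o['position']); s0=p@ex
m=(abs(C@ex-s0)<.016)&(C@ey<p@ey-.009)&(C@ey>p@ey-.022)&(d['image'].max(-1)<45)&(C[...,2]<.15)
q=C[m]; print('t',o['time_s'],'tcp s,y,z',(p@ex).round(4),(p@ey).round(4),p[2].round(4),'F',np.round(o['contact_force'],1),'finger low z',np.sort(q[:,2])[:6].round(4))
hsv=cv2.cvtColor(d['image'],cv2.COLOR_BGR2HSV)
m=(cv2.inRange(hsv,np.array([20,120,60]),np.array([35,255,255]))>0)&(C[...,2]>.04)&(C@ey<-.575)&(abs(C@ex-s0)<.04)
q=C[m]; r=q@ex
if len(q): print('pad z',np.median(q[:,2]).round(4),'s',np.percentile(r,[2,98]).round(4))
E
python3 -m handwheel '[[0,0,0.3,0,0,0,0],[0,0,0,0,0,0,0]]' | grep -E 'pos|force'
python3 k.py s3
python3 -m handwheel '[[0,0,0.3,0,0,0,0],[0,0,0,0,0,0,0]]' | grep -E 'pos|force'
python3 k.py s4
```

```text
position: [0.5873, -0.1396, 0.0456]
contact_force: [-0.2, -0.2, 0.6]
t 5.5167 tcp s,y,z -0.1805 -0.576 0.0457 F [ 0.4 -0.3 -0.2] finger low z [0.0785 0.0791 0.0804 0.0804 0.081  0.0812]
pad z 0.0586 s [-0.206  -0.1428]
position: [0.5873, -0.1396, 0.0425]
contact_force: [-0.6, 1.1, 0.1]
t 5.7333 tcp s,y,z -0.1805 -0.576 0.0427 F [-0.7  0.2  0.5] finger low z [0.077  0.0772 0.0772 0.0774 0.0774 0.0778]
pad z 0.0585 s [-0.2059 -0.1425]
```

The tip tracks at about 34 mm above the reading, which leaves roughly 17 mm to the pad.

```bash
python3 -m handwheel '[[0,0,0.4,0,0,0,0],[0,0,0.4,0,0,0,0],[0,0,0.2,0,0,0,0],[0,0,0,0,0,0,0]]' | grep -E 'pos|force'
python3 k.py s5
python3 -m handwheel '[[0,0,0.3,0,0,0,0],[0,0,0,0,0,0,0]]' | grep -E 'pos|force'
python3 -m handwheel '[[0,0,0.2,0,0,0,0],[0,0,0,0,0,0,0]]' | grep -E 'pos|force'
python3 k.py s6
```

```text
position: [0.5875, -0.1398, 0.0326]
contact_force: [-0.4, -0.6, 2.0]
t 6.1167 tcp s,y,z -0.1807 -0.5762 0.0329 F [ 0.2 -0.9  1.7] finger low z [0.0685 0.0687 0.0691 0.0694 0.0695 0.0695]
pad z 0.0571 s [-0.2065 -0.1426]
position: [0.5879, -0.14, 0.03]
contact_force: [0.5, -1.4, 3.1]
position: [0.5879, -0.1402, 0.0281]
contact_force: [1.4, -2.3, 4.3]
t 6.5 tcp s,y,z -0.1811 -0.5766 0.0282 F [ 1.  -3.4  3.2] finger low z [0.0625 0.0627 0.0637 0.0639 0.0641 0.0643]
pad z 0.0517 s [-0.2069 -0.1426]
```

```bash
python3 -m handwheel '[[0,0,0.15,0,0,0,0],[0,0,0,0,0,0,0]]' | grep -E 'pos|force'
python3 k.py s7
python3 -m handwheel '[[0.3,0,0,0,0,0,0],[0.3,0,0,0,0,0,0],[0,0,0,0,0,0,0]]' | grep -E 'pos|force'
python3 -m handwheel '[[0.3,0,0,0,0,0,0],[0.3,0,0,0,0,0,0],[0,0,0,0,0,0,0]]' | grep -E 'pos|force'
python3 k.py s8
```

```text
position: [0.5879, -0.1398, 0.0265]
contact_force: [1.2, -2.2, 4.4]
t 6.7167 tcp s,y,z -0.1807 -0.5765 0.0266 F [ 0.6 -2.7  3.4] finger low z [0.0594 0.061  0.0611 0.0615 0.0618 0.062 ]
pad z 0.0495 s [-0.2067 -0.1427]
position: [0.5873, -0.1324, 0.0267]
contact_force: [0.6, -1.5, 4.0]
position: [0.5868, -0.1264, 0.0266]
contact_force: [1.6, -1.4, 3.8]
t 7.2667 tcp s,y,z -0.1675 -0.5764 0.0265 F [2.  0.3 2.7] finger low z [0.0604 0.0609 0.0611 0.0622 0.0624 0.0624]
pad z 0.0497 s [-0.1928 -0.1289]
```

The bookend has moved about 13 mm with the finger, so the ratchet is free. I'll keep pushing.

```bash
python3 -m handwheel '[[0.5,0,0,0,0,0,0],[0.5,0,0,0,0,0,0],[0.5,0,0,0,0,0,0],[0.5,0,0,0,0,0,0],[0.5,0,0,0,0,0,0],[0.5,0,0,0,0,0,0],[0.5,0,0,0,0,0,0],[0,0,0,0,0,0,0]]' | grep -E 'pos|force'
python3 k.py s9
python3 -m handwheel '[[0.5,0,0,0,0,0,0],[0.5,0,0,0,0,0,0],[0.5,0,0,0,0,0,0],[0.5,0,0,0,0,0,0],[0.5,0,0,0,0,0,0],[0.5,0,0,0,0,0,0],[0.5,0,0,0,0,0,0],[0.5,0,0,0,0,0,0],[0.5,0,0,0,0,0,0],[0.5,0,0,0,0,0,0],[0.5,0,0,0,0,0,0],[0,0,0,0,0,0,0]]' | grep -E 'pos|force'
python3 k.py s10
python3 - <<'E'
from h import *
ex=np.array([-.0704,.9975,0]); ey=np.array([-.9975,-.0704,0])
t=cap('top','t10')
for n in('s10','t10'):
    d=dict(np.load(f'pics/{n}.npz'));C=cloud(d);h=cv2.cvtColor(d['image'],cv2.COLOR_BGR2HSV)
    for nm,lo,hi in(('orange',(3,120,60),(17,255,255)),('green',(45,100,40),(85,255,255))):
        m=(cv2.inRange(h,np.array(lo),np.array(hi))>0)&(C[...,2]>.018)&(C[...,2]<.045)&(C@ey<-.64)&(C@ey>-.69);p=C[m]
        if len(p):print(n,nm,len(p),np.percentile(p@ex,[3,50,97]).round(4))
s=dict(np.load('pics/s10.npz'))['image']
cv2.imwrite('pics/z5.png',np.hstack([cv2.resize(t['image'][120:240,300:420],(400,400),interpolation=2),cv2.resize(s[140:260,210:330],(400,400),interpolation=2)]))
E
```

```text
position: [0.5841, -0.0907, 0.0266]
contact_force: [1.1, 0.0, 2.8]
t 7.9833 tcp s,y,z -0.1317 -0.5762 0.0265 F [1.6 1.2 3.2] finger low z [0.0595 0.0608 0.061  0.0614 0.0616 0.0626]
pad z 0.0496 s [-0.1564 -0.0935]
position: [0.5801, -0.0359, 0.0266]
contact_force: [1.1, -0.1, 2.7]
t 9.0333 tcp s,y,z -0.0767 -0.5761 0.0265 F [1.6 1.8 2.5] finger low z [0.0606 0.0609 0.0613 0.0621 0.0622 0.0628]
pad z 0.0496 s [-0.1018 -0.0385]
s10 orange 26 [-0.1036 -0.1016 -0.0997]
s10 green 72 [-0.086  -0.0763 -0.0677]
```

View pics/z5.png

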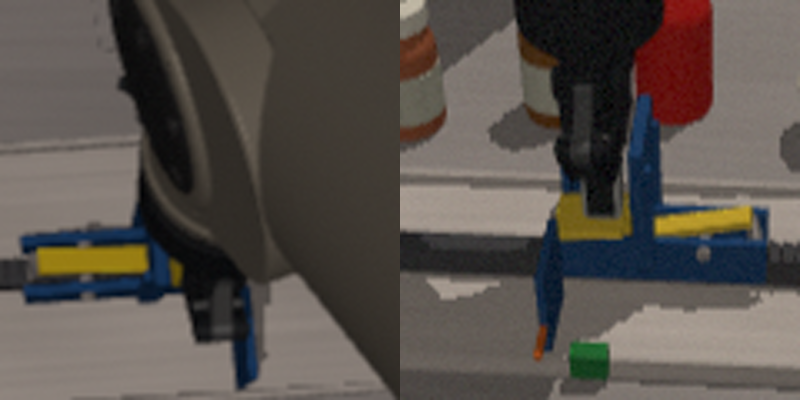

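The pad is pressed and the pawl bar lifted. The pointer is at (253,242) and the clip at (267,248), so 25 mm remain.

```bash
python3 -m handwheel '[[0.5,0,0,0,0,0,0],[0.5,0,0,0,0,0,0],[0.5,0,0,0,0,0,0],[0.5,0,0,0,0,0,0],[0.3,0,0,0,0,0,0],[0.2,0,0,0,0,0,0],[0,0,0,0,0,0,0],[0,0,0,0,0,0,0],[0,0,0,0,0,0,0]]' | grep -E 'pos|force'
cat > m.py <<'E'
from h import *
import sys
ex=np.array([-.0704,.9975,0]); ey=np.array([-.9975,-.0704,0])
for c in sys.argv[2:]:
    n=c[0]+sys.argv[1]; d=cap(c,n);C=cloud(d);h=cv2.cvtColor(d['image'],cv2.COLOR_BGR2HSV)
    for nm,lo,hi in(('orange',(3,120,60),(17,255,255)),('green',(45,100,40),(85,255,255))):
        m=(cv2.inRange(h,np.array(lo),np.array(hi))>0)&(C[...,2]>.018)&(C[...,2]<.045)&(C@ey<-.64)&(C@ey>-.69);p=C[m]
        if len(p):print(n,nm,len(p),np.percentile(p@ex,[3,50,97]).round(4))
E
python3 m.py 11 scene; python3 k.py s12
```

```text
position: [0.5783, -0.012, 0.0264]
contact_force: [1.5, 1.0, 3.1]
s11 orange 24 [-0.0796 -0.0773 -0.0755]
s11 green 49 [-0.0861 -0.0736 -0.0677]
t 9.9333 tcp s,y,z -0.0527 -0.576 0.0264 F [0.1 2.  3.4] finger low z [0.0617 0.0617 0.0626 0.0626 0.0627 0.0629]
pad z 0.0497 s [-0.0772 -0.0151]
```

The pointer is within 1 mm of the clip's centre. Lifting straight up.

```bash
python3 -m handwheel '[[0,0,-0.3,0,0,0,0],[0,0,-0.5,0,0,0,0],[0,0,-0.8,0,0,0,0],[0,0,-1.5,0,0,0,0],[0,0,-2,0,0,0,0],[0,0,-3,0,0,0,0],[0,0,-3,0,0,0,0],[0,0,-3,0,0,0,0],[0,0,-3,0,0,0,0],[0,0,0,0,0,0,0],[0,0,0,0,0,0,0]]' | grep -E 'time|pos|force'
python3 m.py 13 scene top
python3 - <<'E'
import cv2,numpy as np
s=cv2.imread('pics/s13.png');t=cv2.imread('pics/t13.png')
cv2.imwrite('pics/z6.png',np.hstack([cv2.resize(s[120:320,120:420],(600,400),interpolation=2)]))
E
```

```text
time_s: 10.85
position: [0.5794, -0.0132, 0.1998]
contact_force: [0.6, -0.4, -0.7]
s13 orange 26 [-0.0797 -0.0776 -0.0753]
s13 green 54 [-0.0861 -0.0743 -0.0675]
```

View pics/z6.png

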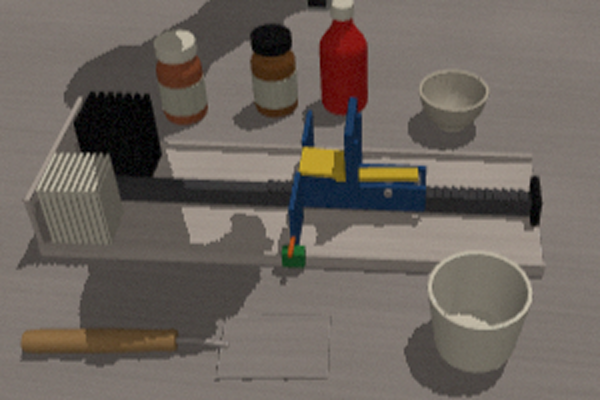

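The pointer stands over the clip at (266,244), and everything else is standing. One last check that the pad has sprung up and nothing else moved.

```bash
python3 k.py s14 | grep pad; python3 - <<'E'
from h import *
a=cv2.imread('pics/s0.png');b=cv2.imread('pics/s14.png')
for n,(x0,y0,x1,y1) in dict(lids=(138,195,180,243),boxes=(160,165,190,200),spb=(195,134,224,180),spa=(244,132,270,178),sauce=(278,118,306,178),ram=(328,154,366,188),tub=(332,246,388,305),spat=(130,275,290,312)).items():
    r=cv2.matchTemplate(b[y0-10:y1+10,x0-10:x1+10],a[y0:y1,x0:x1],cv2.TM_CCOEFF_NORMED);_,v,_,l=cv2.minMaxLoc(r);print(n,l[0]-10,l[1]-10,round(v,2))
from plant import hand_in
C=cloud(np.load('pics/s14.npz'));C0=cloud(np.load('pics/s0.npz'))
E
```

```text
pad z 0.0597 s [-0.0765 -0.0165]
lids 0 0 0.92
boxes 0 0 0.94
spb 0 0 0.74
spa 0 0 0.98
sauce 0 0 0.9
ram 0 0 0.99
tub 0 0 0.99
spat 0 0 0.66
```

The pad is back up at 0.0597 m, against 0.049 pressed and 0.059 at the start, and nothing else has shifted by a pixel. Handing in.

```bash
python3 -c "from plant import hand_in; print(hand_in())"
```

```text
the job is handed in; nothing more can be done
None
```

The bookend now stands with its orange pointer over the green clip, and I handed the job in at about 11 s on the robot's clock. With the fingers shut I pressed the yellow pad down about 10 mm (3–4 N). Keeping it pressed, I pushed the bookend back about 130 mm, then lifted straight off.

**Last checks:**
- **Pointer:** it reads about 1 mm from the clip's centre along the rail. This comes from the scene camera alone, as the arm hid the spot from the top camera.
- **Release:** the pad is back at 59.7 mm, its height at the start, against 49.6 mm when pressed. I judged the release from pad height, not from a direct angle reading.
- **Other things:** the boxes, lids, jars, bottle, bowl, tub and spatula show no shift in image matching. The matches for the spatula (0.66) and the white-capped jar (0.74) were weaker, probably because of shadows.
- **Arm:** it hung clear at TCP height 0.20 m with no contact force.

**One disagreement:** the visible fingertip stood about 34 mm higher than the reported TCP height. I relied on the camera depth and the force reading for the press.

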